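# Make up the casting batch and hold the spring clamp open at its card

## Robot

A 7-joint arm with a two-finger parallel gripper is mounted at the origin on a cart in front of the work surface, level with it; the furniture and walls round the work are solid. World frame = base frame: x ahead of the robot, y to its left, z up, the work surface at z = 0. Lengths are in m, angles in rad, forces in N, time in s.
With the tool pointing down it reaches from about 0.4 to 0.925 m from the base axis. Payload 5.6 kg.
Tool frame: the origin (TCP) lies between the finger pads; the fingertips stand 17 mm ahead of it and the grasp point (between the pads) lies 2 mm behind it (env.tip_reach is the x of the fingertips in the tool frame, in m); x points along the fingers, y is the direction in which the jaws open and shut, and the axes are right-handed (so a half turn about x gives the same grasp; the last joint's range is limited). The gripper opens to 85 mm and grips with 20 to 120 N. Pads are 22 mm wide; open, the fingers measure 114 mm over their backs; the gripper's body (76 mm by 85 mm) begins 54 mm behind the grasp point. The pads swing forward as they close: fully open they stand 13 mm farther back than shut.
Start: joints at [-1.195, 0.468, -0.012, 1.603, 0.006, 1.071, -0.056], TCP at [0.264, 0.594, 0.248] pointing down, gripper open.
Joint ranges: [-2.53, 2.53], [-0.31, 2.02], [-1.57, 1.55], [0.28, 2.44], [-1.29, 4.43], [0.15, 1.84], [-2.92, 2.92]. Speed limits (rad/s): [2.57, 2.57, 3.14, 3.14, 3.14, 3.14, 3.14].

## Interface

Orientations are given as [roll, pitch, yaw] about the fixed x, y, z axes, in that order (R = Rz(yaw) Ry(pitch) Rx(roll)).
In Python, from cell import env gives the robot as it stands.
- The arm moves only by the tool step_arm, never from a script. Its argument "increments" is a list of rows, each an object of numbers: "jaw": the closure, from 0 (fully open) to 1 (shut); "dx", "dy", "dz": the shift along the world's x, y, z in cm; "twist": the turn about the world's z in degrees. In form: [{"jaw": .., "dx": .., "dy": .., "dz": .., "twist": ..}, ...]. A call has 1 to 5 rows; each row shifts and turns the pose as measured when the row begins; what a row does not reach is not made up. A row lasts 1/10 s, in which the tool goes at most 50 mm and 8.59 degrees, less where a joint would pass 70% of its speed; a pose out of reach is approached as far as the arm can. A call with a gripper value outside its range is refused whole. The fingers move at their own pace and stop on an object; "squeeze" is the grip in N (left out, the last holds). Time passes only in rows, so rows that do not move let the fingers close. It gives the time, the measured TCP pose, the force and the opening at its end, in the units of the state.
- env.read_state(): the state, without advancing time (a new reading comes with each control period).
- env.grab_frame(name): name is "scene" or "top"; returns the picture (420x560x3 uint8, red, green, blue); there is no depth.
- env.camera_model(name): a dict with "intrinsics" (3x3 intrinsics, pixels), "pose" (4x4, takes a point from camera to world coordinates). Camera axes: x right, y up, looking along -z (the intrinsics and any distortion apply to the point x, -y, -z); pixel columns grow to the right and rows downward; lengths in m; the calibration is good to about 2 mm. A picture is of the moment at which its call begins. camera_model takes no time and is no camera call.
- env.close_job(): hands the job in, once; it reports no verdict.
The state is a dict: "t": time; "q": joint angles; "joint_vel": joint speeds; "effort": joint torques, N m; "ee_pos": TCP position; "tcp_rot": TCP orientation; "wrist_force": force on the tool from outside, world axes, zero at the start; "torque": the same for the moment, N m; "width": finger opening in m.
Only numpy, scipy, OpenCV 4.12 (cv2) and the standard library are available. Lean on these libraries where they do the work, as an engineer would, in place of code of your own. Each camera call takes 0.05 s, during which the arm holds its last target. There are 200 camera calls.

## Task

Make up the casting batch: put both loose plaster blanks into the castings tray (the one with the batch card on its back, where a plaster blank already lies) and the white scraper into the tools tray (where a wrench lies). Then pick up the blue spring clamp by its handles, squeeze it wide open and bring its gaping jaws round a side edge of the batch card and its board, one jaw in front and one behind, with the clamp level and not touching card, board or trays, so that I can square the card up before it closes. Finish holding the clamp open there - do not let it close or put it down - and leave the other things on the bench where they are.

Things in the scene. Friction and masses are not known exactly. Their poses are not given: they have to be found in the camera images.
- castings_tray: Grey plastic open tray fixed to the bench, 140 (x) by 200 (y) by 34 mm high outside, walls and floor 5 mm. Origin: centre of its underside; -x side faces the robot, z up. On the outside of its back wall (+x) stands a board with the batch card. A fixed 48 x 48 x 20 mm plaster blank lies in it at x +12, y +66 mm; the floor from y -95 to +35 mm is free.
- tools_tray: Grey plastic open tray fixed to the bench, 140 (x) by 200 (y) by 34 mm high outside, walls and floor 5 mm. Origin: centre of its underside; -x side faces the robot, z up. No board. A fixed 85 mm wrench lies along x at y = +76 mm; the floor from y -95 to +62 mm is free.
- card_center (a point): Mid thickness of the upright batch card (white, 2 mm) and plywood board (5 mm) behind it, both 120 mm wide, 7 mm thick together; midway between the side edges, 78 mm above the bench. Axes of the castings tray: x through the thickness, away from the robot, y along the width (side edges at +60 and -60 mm), z up (board top +40, tray rim -44 mm).
- blank_large: Loose cream plaster blank lying flat, 40 (its x) x 55 (its y) x 16 mm high, about 50 g; origin at the centre of its underside, z up. Belongs in the castings tray.
- blank_small: Loose cream plaster blank lying flat, 30 (its x) x 60 (its y) x 14 mm high, about 70 g; origin at the centre of its underside, z up. Belongs in the castings tray.
- scraper: Loose white plastic scraper with a yellow patch, lying flat, 22 (its x) x 95 (its y) x 10 mm high, about 40 g; origin at the centre of its underside, z up. Belongs in the tools tray.
- clamp: Blue spring clamp with black handle grips, lying on its side, 28 mm high (z), 85 g. Origin on the pivot pin, at the underside; x to the jaws (tips at +57 mm), handles to -70 mm. Shut, it is symmetric about x: handles a V, 50 mm over their outer faces at x -48, 60 mm at the ends; jaw arms 38 mm over all. The frame belongs to the +y arm: open by q, the centre line lies at -q/2 about z from x.
- clamp_jaw (a joint): Opening of the clamp, rad: 0 shut, 0.55 fully open (stop; handles then parallel, 21 mm over their outer faces). Jaw gap 20 mm at 0.36, 30 mm at 0.55. Squeeze the handles along y about 48 mm behind the pivot: 5 N starts it, 14 N holds it fully open. The pivot stays midway between the fingers and shifts under 6 mm lengthwise.
- clamp_tip_a (a point): Tip of the jaw on the +y arm, 56 mm ahead of the pivot, at mid height of the clamp (14 mm above the bench as it lies); rubber pad 5 mm thick. An edge can enter at most 45 mm past the tips before it meets the pivot.
- clamp_tip_b (a point): Tip of the other jaw (-y arm), likewise.
- pink_cup: Bystander: small pink-stained cup, 79 mm wide, 63 mm high; origin centre of underside.
- tape: Bystander: roll of masking tape lying flat, 105 mm wide, 25 mm high; origin centre of underside.
- red_jar: Bystander: red pigment jar, 45 mm wide, 100 mm high; origin centre of underside.
- ochre_jar: Bystander: ochre pigment jar, 47 mm wide, 98 mm high; origin centre of underside.
Mind the look-alikes: they are no part of the job. Leave any black, turquoise or yellow look-alike of the blank_large alone.

How it is judged:
On the way, in this order (a step that is already met when the one before it is completed fails the run):
1. both plaster blanks lie in the castings tray and the scraper in the tools tray, let go and at rest (x of blank_large in the frame of castings_tray between -0.067 and 0.067 m and y of blank_large in the frame of castings_tray between -0.097 and 0.097 m and z of blank_large in the frame of castings_tray between -0.002 and 0.034 m and x of blank_small in the frame of castings_tray between -0.067 and 0.067 m and y of blank_small in the frame of castings_tray between -0.097 and 0.097 m and z of blank_small in the frame of castings_tray between -0.002 and 0.034 m and x of scraper in the frame of tools_tray between -0.067 and 0.067 m and y of scraper in the frame of tools_tray between -0.097 and 0.097 m and z of scraper in the frame of tools_tray between -0.002 and 0.034 m and linear speed of each of blank_large, blank_small, scraper below 0.03 m/s and contact force between the fingers and blank_large below 0.1 N and contact force between the fingers and blank_small below 0.1 N and contact force between the fingers and scraper below 0.1 N), for 0.2 s.
2. the spring clamp is held off the bench, squeezed open (value of joint clamp_jaw above 0.36 rad and contact force between the fingers and clamp above 2 N and height (world z) of clamp above 0.03 m), for 0.2 s.
At the end, for the whole second after the job is handed in: Blanks in the castings tray, scraper in the tools tray, released, at rest. Clamp held still, level to 0.3 rad, 0.36 rad or more open, jaw tips in front of and behind the card, 7 mm or more in from a side edge, 30 mm up or down at most, pivot outside, no touch of board or trays (all of step 1 and value of joint clamp_jaw above 0.36 rad and contact force between the fingers and clamp above 2 N and ((x of clamp_tip_a in the frame of card_center above 0.005 m and x of clamp_tip_b in the frame of card_center below -0.005 m) or (x of clamp_tip_b in the frame of card_center above 0.005 m and x of clamp_tip_a in the frame of card_center below -0.005 m)) and y of clamp_tip_a in the frame of card_center between -0.053 and 0.053 m and z of clamp_tip_a in the frame of card_center between -0.03 and 0.034 m and y of clamp_tip_b in the frame of card_center between -0.053 and 0.053 m and z of clamp_tip_b in the frame of card_center between -0.03 and 0.034 m and (y of clamp in the frame of card_center above 0.062 m or y of clamp in the frame of card_center below -0.062 m) and angle between clamp's own z axis and vertical below 0.3 rad and contact force between clamp and castings_tray below 0.3 N and contact force between clamp and tools_tray below 0.3 N and linear speed of clamp below 0.02 m/s); the arm keeps its last pose, push and grip.
It fails at once if the pink cup is knocked or moved more than 30 mm (distance of pink_cup from where it was at the start of the episode above 0.03 m).
It fails at once if the tape is knocked or moved more than 30 mm (distance of tape from where it was at the start of the episode above 0.03 m).
It fails at once if the red jar is knocked or moved more than 30 mm (distance of red_jar from where it was at the start of the episode above 0.03 m).
It fails at once if the ochre jar is knocked or moved more than 30 mm (distance of ochre_jar from where it was at the start of the episode above 0.03 m).
It also fails if it takes over 72 s, if anything falls off the work surface, if the arm or the gripper's body presses on something with over 40 N, if the wrist force passes 120 N, or if a joint passes its speed limit or range.

## Working session

There is one attempt and no reset: what is moved stays moved. The work goes in short steps, Python scripts to look and compute and a tool call to move; the robot and the scene stay as the last step left them, time stands still between calls to the robot, and variables do not carry over. Pictures are saved under pics/ and viewed, about 8 in all and at most 12, crops included, and the job is handed in when it is done.

Besides the shell and the picture viewer there is one more tool, called after "Request:" as name(argument=value, ...) on one line, values as JSON. step_arm: Moves the arm, as the interface text tells. Its arguments: {"type":"object","properties":{"increments":{"type":"array","items":{"type":"object","properties":{"jaw":{"type":"number"},"dx":{"type":"number"},"dy":{"type":"number"},"dz":{"type":"number"},"twist":{"type":"number"}}}},"squeeze":{"type":"number"}},"required":["increments"]}

```bash
mkdir -p pics; ls
python3 - <<'E'
from cell import env
import cv2
for n in("top","scene"):
    im=env.grab_frame(n);cv2.imwrite(f"pics/{n}0.png",im[...,::-1]);m=env.camera_model(n);print(n,m["intrinsics"],m["pose"],[k for k in m])
print(env.read_state(),env.tip_reach)
E
```

```text
pics
top [[405.20096787   0.         278.23765423]
 [  0.         405.20096787 204.49454591]
 [  0.           0.           1.        ]] [[ 0.02382195  0.99646264 -0.08058984  0.43713107]
 [-0.99971034  0.02402059  0.00149613 -0.00228545]
 [ 0.00342666  0.08053086  0.99674623  1.22694469]
 [ 0.          0.          0.          1.        ]] ['intrinsics', 'pose']
scene [[394.96642174   0.         275.38580372]
 [  0.         394.96642174 211.16678389]
 [  0.           0.           1.        ]] [[ 0.48166165  0.61981809 -0.61953821 -0.1536637 ]
 [-0.87621105  0.32769267 -0.35337192 -0.41752965]
 [-0.01600818  0.71305192  0.70092845  0.86228207]
 [ 0.          0.          0.          1.        ]] ['intrinsics', 'pose']
{'t': 0.1, 'q': array([-1.19501673,  0.46828666, -0.0115927 ,  1.60353199,  0.00598695,
        1.07141391, -0.05627159]), 'joint_vel': array([ 0.0012722 , -0.00165048, -0.00151631, -0.00218288, -0.00107604,
       -0.00208697,  0.00163422]), 'effort': array([ 6.34523549e-04, -5.33520877e+01,  2.14689458e-02, -2.51967466e+01,
        1.15149128e-02,  4.32133864e-03,  2.17296900e-05]), 'ee_pos': array([0.26418636, 0.59336668, 0.24743496]), 'tcp_rot': array([-1.50279   ,  1.56919086, -1.92162093]), 'wrist_force': array([ 0.32768775, -0.01455111, -0.94613841]), 'torque': array([-0.02583268,  0.04244508, -0.03291494]), 'width': 0.08546779948923253} 0.017
```

View pics/top0.png

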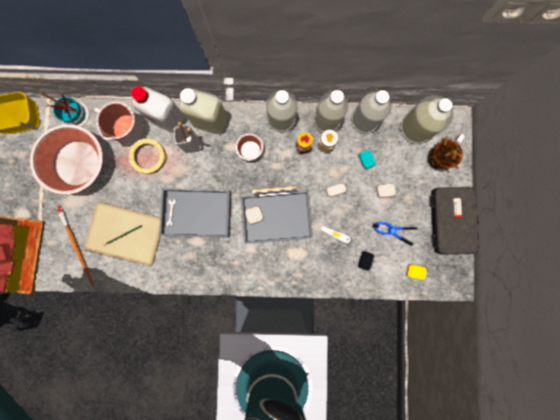

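View pics/scene0.png

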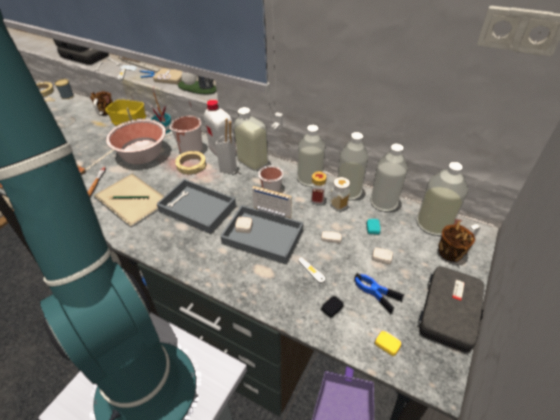

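The pictures show the following (top-view pixels):
- **Cream candidates:** small blank at (336,190), large blank at (387,190). The one at (254,215) is fixed in the castings tray.
- **Look-alikes to leave alone:** turquoise (367,159), black (366,260), yellow (417,272).
- **Scraper:** (336,234), white with a yellow patch. The white and red item on the black box at (458,207) is not part of the job.
- **Clamp:** (392,231), black handles towards the right.
- **Trays:** castings (277,217) with the card at (275,190), tools (197,213) with the wrench.

Next I measure and check the choice in one close crop.

```bash
cat > h.py <<'E'
import numpy as np,cv2
from cell import env
def ray(n,uv,z):
    m=env.camera_model(n);K=m["intrinsics"];T=m["pose"]
    uv=np.atleast_2d(np.asarray(uv,float))
    d=np.c_[(uv[:,0]-K[0,2])/K[0,0],-(uv[:,1]-K[1,2])/K[1,1],-np.ones(len(uv))]@T[:3,:3].T
    return T[:3,3]+d*((z-T[2,3])/d[:,2])[:,None]
def proj(n,P):
    m=env.camera_model(n);K=m["intrinsics"];T=m["pose"]
    p=(np.atleast_2d(P)-T[:3,3])@T[:3,:3]
    return np.c_[K[0,0]*p[:,0]/-p[:,2]+K[0,2],K[1,1]*-p[:,1]/-p[:,2]+K[1,2]]
def rect(n,mask,box,z):
    x0,y0,x1,y1=box;m=np.zeros_like(mask);m[y0:y1,x0:x1]=mask[y0:y1,x0:x1]
    c=max(cv2.findContours(m,cv2.RETR_EXTERNAL,cv2.CHAIN_APPROX_NONE)[0],key=cv2.contourArea)
    w=ray(n,c.reshape(-1,2),z)[:,:2]*1000
    r=cv2.minAreaRect(w.astype(np.float32));(a,b),(s,t),g=r
    if s>t: s,t=t,s;g-=90
    # g now: direction of short side about world z
    return np.round([a,b,s,t,g],1),c   # long side dir = g+90
E
python3 - <<'E'
from h import *
im=cv2.imread("pics/top0.png");hsv=cv2.cvtColor(im,cv2.COLOR_BGR2HSV)
H,S,V=cv2.split(hsv)
bright=((V>185)).astype(np.uint8)*255
for nm,b,z in(("small",(318,178,352,202),.014),("large",(370,178,402,202),.016),("scraper",(312,220,358,248),.010)):
    print(nm,rect("top",bright,b,z)[0])
blue=((H>100)&(H<130)&(S>150)&(V>90)).astype(np.uint8)*255
print("blue",rect("top",blue,(365,215,425,250),.028)[0])
dark=((V<60)).astype(np.uint8)*255
x0,y0=235,170
crop=cv2.resize(im[170:250,235:425],None,fx=4.2,fy=4.2,interpolation=cv2.INTER_CUBIC)
cv2.imwrite("pics/crop1.png",crop)
s=cv2.imread("pics/scene0.png")
cv2.imwrite("pics/crop2.png",np.vstack([cv2.resize(s[265:315,345:415],(420,300),interpolation=cv2.INTER_CUBIC),cv2.resize(s[185:262,215:325][:, :],(420,294),interpolation=cv2.INTER_CUBIC)]))
E
```

```text
small [ 592.2 -180.7   39.2   68.4   19.9]
large [ 595.7 -324.6   54.6   66.5    1.4]
scraper [ 458.2 -164.1   68.8  113.7    1.4]
blue [ 468.7 -332.7   34.2   82.2  -14.2]
```

View pics/crop1.png

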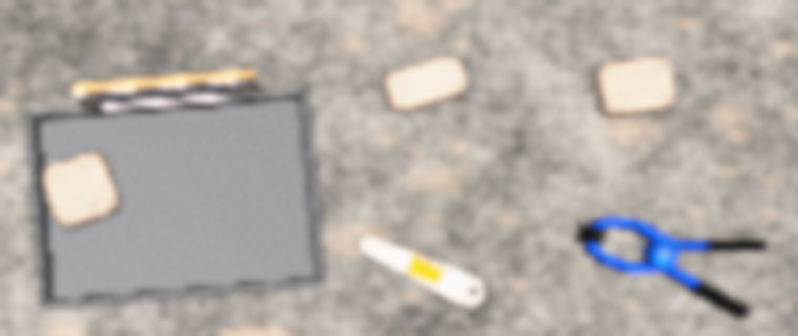

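View pics/crop2.png

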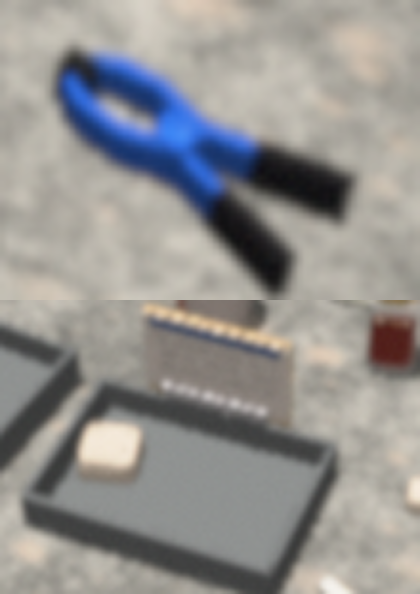

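The crops confirm the choice:
- **Blanks:** plain cream at crop (427,83) and (637,87).
- **Scraper:** white with a yellow patch at crop (425,270).
- **Clamp:** jaws point left, tips at crop (586,233), pivot at (660,255), handle ends at (765,245) and (745,310).
- **Board:** its top edge runs from crop (75,88) to (255,75).

Now I refine the numbers.

Run:
```python
from h import *
from scipy.spatial.transform import Rotation as Ro
im=cv2.imread("pics/top0.png");B=im[...,0];H,S,V=cv2.split(cv2.cvtColor(im,cv2.COLOR_BGR2HSV))
for nm,b,z,col in(("small",(322,180,350,200),.014,0),("large",(373,180,400,200),.016,0),("scraper",(316,222,356,246),.010,0)):
    x0,y0,x1,y1=b
    for t in (190,205,220):
        m=(V>t).astype(np.uint8)*255
        print(nm,t,rect("top",m,b,z)[0])
c=lambda p:np.array(p)/4.2+[235,170]-.4
P=lambda pts,z:np.round(ray("top",c(pts),z)*1000,0)[:,:2]
t=P([(32,115),(302,92),(322,280),(45,303)],.034);print("cast",t.tolist(),t.mean(0),np.linalg.norm(t-np.roll(t,-1,0),axis=1))
b=P([(75,88),(255,75)],.118);print("board",b.tolist(),b.mean(0))
m=np.round(ray("top",[(163,191),(230,191),(230,237),(163,236)],.034)*1000)[:,:2];print("tools",m.tolist(),m.mean(0),np.linalg.norm(m-np.roll(m,-1,0),axis=1))
k=P([(660,255),(586,233),(765,245),(745,310)],.026);print("clamp piv,tip,h1,h2",k.tolist());d=k[1]-(k[2]+k[3])/2;print("axis deg",np.degrees(np.arctan2(d[1],d[0])),np.linalg.norm(d))
for n,uv,z in(("red",(304,134),.1),("ochre",(330,133),.098),("cup",(250,146),.063),("tape",(147,156),.025)):print(n,np.round(ray("top",[uv],z)[0]*1000))
R=Ro.from_euler("xyz",env.read_state()["tcp_rot"]).as_matrix();print("jaw y",R[:,1],np.degrees(np.arctan2(R[1,1],R[0,1])),R[:,0])
# scene view cross-check
q=proj("scene",np.r_[[[.592,-.181,.007]],[[.596,-.325,.008]],[[.458,-.164,.005]]]);print(np.round(q))
```

```text
small 190 [ 589.1 -181.6   33.1   67.7   26.2]
small 205 [ 586.2 -177.    28.7   55.6   19.8]
small 220 [ 585.8 -177.2   25.8   53.7   19.8]
large 190 [ 592.8 -328.9   48.5   52.     1.4]
large 205 [ 588.3 -328.3   38.    51.2    9.5]
large 220 [ 588.1 -327.4   33.3   48.4    1.4]
scraper 190 [ 452.  -165.5   40.7  113.5  -26.5]
scraper 205 [ 456.7 -169.3   26.9  110.6  -22.4]
scraper 220 [ 456.2 -169.8   20.2  106.8  -25.2]
cast [[553.0, 103.0], [574.0, -87.0], [442.0, -103.0], [422.0, 90.0]] [497.75   0.75] [191.15700353 132.96616111 194.03350226 131.64345787]
board [[564.0, 68.0], [575.0, -50.0]] [569.5   9. ]
tools [[565.0, 338.0], [570.0, 140.0], [435.0, 135.0], [433.0, 332.0]] [500.75 236.25] [198.06312125 135.09256086 197.01015202 132.13629327]
clamp piv,tip,h1,h2 [[466.0, -342.0], [480.0, -290.0], [474.0, -416.0], [428.0, -402.0]]
axis deg 76.30412349559099 122.48265183282079
red [730. -72. 100.]
ochre [ 735. -146.   98.]
cup [700.  82.  63.]
tape [671. 393.  25.]
jaw y [ 0.40669227  0.91356381 -0.00160175] 66.00275032326815 [-5.51753553e-04 -1.50767475e-03 -9.99998711e-01]
[[333. 235.]
 [381. 252.]
 [307. 266.]]
```

Request:
step_arm(increments=[{"jaw": 0, "dx": 3, "dy": -4, "dz": 0, "twist": -6}, {"jaw": 0, "dx": 3, "dy": -4, "dz": 0, "twist": -6}, {"jaw": 0, "dx": 3, "dy": -4, "dz": 0, "twist": -6}, {"jaw": 0, "dx": 3, "dy": -4, "dz": 0, "twist": -6}, {"jaw": 0, "dx": 3, "dy": -4, "dz": 0, "twist": -6}], squeeze=30)

```text
t: 0.6
ee_pos: [0.4072, 0.3951, 0.2444]
tcp_rot: [-2.389, 1.564, 2.949]
wrist_force: [0.4, 0.0, -0.6]
width: 0.0855
```

Request:
step_arm(increments=[{"jaw": 0, "dx": 1, "dy": -4.8, "dz": 0, "twist": -6}, {"jaw": 0, "dx": 1, "dy": -4.8, "dz": 0, "twist": -6}, {"jaw": 0, "dx": 1, "dy": -4.8, "dz": 0, "twist": -6}, {"jaw": 0, "dx": 1, "dy": -4.8, "dz": 0, "twist": -6}, {"jaw": 0, "dx": 1, "dy": -4.8, "dz": 0, "twist": -6}])

```text
t: 1.1
ee_pos: [0.4587, 0.1506, 0.2433]
tcp_rot: [-2.266, 1.565, 2.524]
wrist_force: [0.9, -0.4, -0.3]
width: 0.0856
```

Request:
step_arm(increments=[{"jaw": 0, "dx": 0, "dy": -4.9, "dz": 0, "twist": -6}, {"jaw": 0, "dx": 0, "dy": -4.9, "dz": 0, "twist": -6}, {"jaw": 0, "dx": 0, "dy": -4.9, "dz": 0, "twist": -6}, {"jaw": 0, "dx": 0, "dy": -4.9, "dz": 0, "twist": -6}, {"jaw": 0, "dx": 0, "dy": -4.9, "dz": 0, "twist": -6}])

```text
t: 1.6
ee_pos: [0.4574, -0.0991, 0.2432]
tcp_rot: [-2.535, 1.565, 1.708]
wrist_force: [1.1, 0.2, -0.6]
width: 0.0851
```

Request:
step_arm(increments=[{"jaw": 0, "dx": 0, "dy": -3.5, "dz": -3, "twist": 2.4}, {"jaw": 0, "dx": 0, "dy": -3.5, "dz": -3, "twist": 0}, {"jaw": 0, "dx": 0, "dy": 0, "dz": -4, "twist": 0}, {"jaw": 0, "dx": 0, "dy": 0, "dz": -4, "twist": 0}, {"jaw": 0, "dx": 0, "dy": 0, "dz": -3, "twist": 0}])

```text
t: 2.1
ee_pos: [0.4589, -0.1817, 0.0726]
tcp_rot: [2.044, 1.558, 0.033]
wrist_force: [-0.1, 0.1, -0.1]
width: 0.0855
```

Request:
step_arm(increments=[{"jaw": 0, "dx": -0.2, "dy": 1.1, "dz": -2, "twist": 0}, {"jaw": 0, "dx": 0, "dy": 0, "dz": -2, "twist": 0}, {"jaw": 0, "dx": 0, "dy": 0, "dz": -1, "twist": 0}, {"jaw": 0, "dx": 0, "dy": 0, "dz": 0, "twist": 0}])

```text
t: 2.5
ee_pos: [0.4527, -0.1701, 0.0157]
tcp_rot: [2.672, 1.567, 0.659]
wrist_force: [0.1, 0.7, 0.1]
width: 0.0856
```

Run:
```python
from h import *
print(env.read_state()["ee_pos"]);im=env.grab_frame("top")[...,::-1];s=env.grab_frame("scene")[...,::-1]
cv2.imwrite("pics/g1.png",np.hstack([cv2.resize(x,(400,400),interpolation=cv2.INTER_CUBIC) for x in(im[190:270,295:375],s[220:320,260:360])]))
```

```text
[ 0.45271361 -0.17006037  0.01565481]
```

View pics/g1.png

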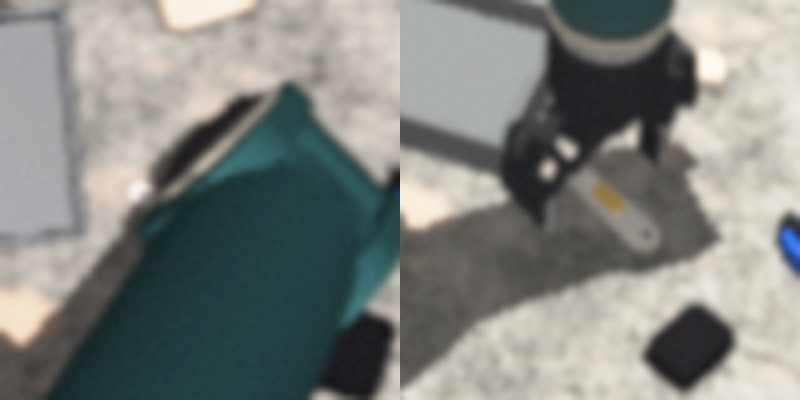

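The fingers straddle the scraper in the right half: fingers at about (525,180) and (655,130), yellow patch at (608,197). I raise slightly and close.

Request:
step_arm(increments=[{"jaw": 0.3, "dx": 0.2, "dy": 0, "dz": 0.4, "twist": 0}, {"jaw": 1, "dx": 0, "dy": 0, "dz": 0, "twist": 0}, {"jaw": 1, "dx": 0, "dy": 0, "dz": 0, "twist": 0}, {"jaw": 1, "dx": 0, "dy": 0, "dz": 0, "twist": 0}, {"jaw": 1, "dx": 0, "dy": 0, "dz": 0, "twist": 0}])

```text
t: 3.1
ee_pos: [0.4587, -0.1712, 0.0252]
tcp_rot: [2.017, 1.558, 0.004]
wrist_force: [-0.3, 0.2, 1.5]
width: 0.0148
```

Request:
step_arm(increments=[{"jaw": 1, "dx": 0, "dy": 0, "dz": 0, "twist": 0}, {"jaw": 1, "dx": 0, "dy": 0, "dz": 2, "twist": 0}, {"jaw": 1, "dx": 0, "dy": 0, "dz": 4, "twist": 0}, {"jaw": 1, "dx": 0, "dy": 0, "dz": 4, "twist": 0}, {"jaw": 1, "dx": 0, "dy": 0, "dz": 2, "twist": 0}])

```text
t: 3.6
ee_pos: [0.4551, -0.1707, 0.1456]
tcp_rot: [2.385, 1.567, 0.371]
wrist_force: [-0.0, -0.4, -1.0]
width: 0.0145
```

Run:
```python
from h import *
s=env.grab_frame("scene")[...,::-1]
cv2.imwrite("pics/g2.png",cv2.resize(s[170:320,220:420],(800,600),interpolation=cv2.INTER_CUBIC))
```

```text
(no output)
```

View pics/g2.png

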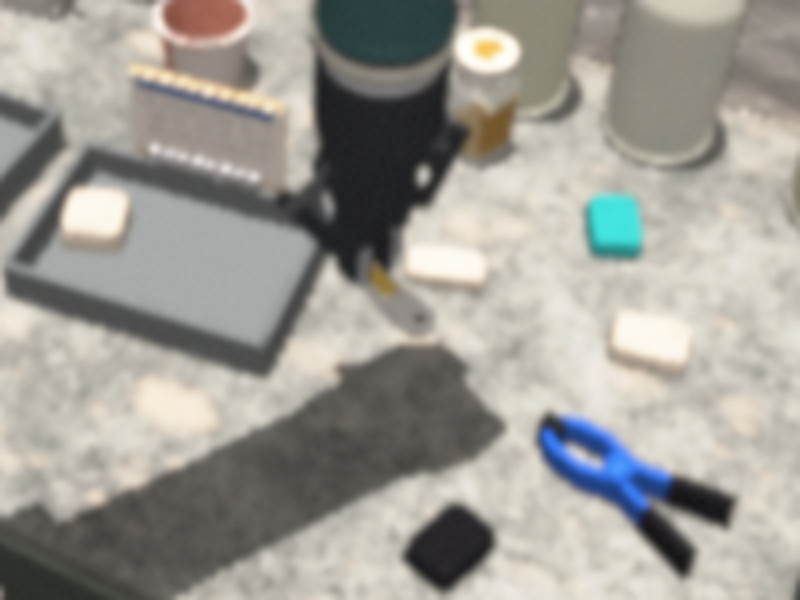

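The scraper is held, at about (400,295) and hanging nearly level, and everything else is in place. On to the tools tray.

Request:
step_arm(increments=[{"jaw": 1, "dx": 0, "dy": 4, "dz": 1.5, "twist": 0}, {"jaw": 1, "dx": 0, "dy": 4.8, "dz": 0.5, "twist": 0}, {"jaw": 1, "dx": 0.5, "dy": 4.8, "dz": 0, "twist": 3}, {"jaw": 1, "dx": 0.5, "dy": 4.8, "dz": 0, "twist": 6}, {"jaw": 1, "dx": 1, "dy": 4.8, "dz": 0, "twist": 6}])

```text
t: 4.15
ee_pos: [0.4752, 0.0594, 0.1698]
tcp_rot: [1.931, 1.558, 0.168]
wrist_force: [1.4, -0.9, -0.0]
width: 0.0144
```

Request:
step_arm(increments=[{"jaw": 1, "dx": 1, "dy": 4.8, "dz": 0, "twist": 6}, {"jaw": 1, "dx": 1, "dy": 4.8, "dz": 0, "twist": 5}, {"jaw": 1, "dx": 0.5, "dy": 4, "dz": 0, "twist": 0}, {"jaw": 1, "dx": 0, "dy": 0.5, "dz": 0, "twist": 0}, {"jaw": 1, "dx": 0, "dy": 0, "dz": 0, "twist": 0}])

```text
t: 4.65
ee_pos: [0.4983, 0.213, 0.1675]
tcp_rot: [2.169, 1.558, 0.622]
wrist_force: [-0.1, -0.5, -0.5]
width: 0.0146
```

Request:
step_arm(increments=[{"jaw": 1, "dx": 0, "dy": 0, "dz": -4, "twist": 0}, {"jaw": 1, "dx": 0, "dy": 0, "dz": -4, "twist": 0}, {"jaw": 1, "dx": 0, "dy": 0, "dz": -3, "twist": 0}, {"jaw": 1, "dx": 0, "dy": 0, "dz": -1, "twist": 0}, {"jaw": 1, "dx": 0, "dy": 0, "dz": 0, "twist": 0}])

```text
t: 5.15
ee_pos: [0.4988, 0.2071, 0.0446]
tcp_rot: [2.043, 1.556, 0.489]
wrist_force: [-0.5, -0.5, 0.4]
width: 0.0145
```

Request:
step_arm(increments=[{"jaw": 1, "dx": 0, "dy": 0, "dz": -1.1, "twist": 0}, {"jaw": 1, "dx": 0, "dy": 0, "dz": 0, "twist": 0}, {"jaw": 0.6, "dx": 0, "dy": 0, "dz": 0, "twist": 0}, {"jaw": 0.6, "dx": 0, "dy": 0, "dz": 0, "twist": 0}, {"jaw": 0.6, "dx": 0, "dy": 0, "dz": 0, "twist": 0}])

```text
t: 5.65
ee_pos: [0.5022, 0.2068, 0.0374]
tcp_rot: [2.028, 1.548, 0.471]
wrist_force: [-0.4, 0.3, 0.1]
width: 0.0342
```

Request:
step_arm(increments=[{"jaw": 0.6, "dx": 0, "dy": 0, "dz": 3, "twist": 0}, {"jaw": 0.6, "dx": 0, "dy": 0, "dz": 4, "twist": 0}, {"jaw": 0.4, "dx": 0, "dy": -1, "dz": 4, "twist": 0}, {"jaw": 0, "dx": 0, "dy": -4, "dz": 3, "twist": 4}, {"jaw": 0, "dx": 1, "dy": -4.8, "dz": 0, "twist": 4}])

```text
t: 6.15
ee_pos: [0.5109, 0.1143, 0.1836]
tcp_rot: [2.014, 1.546, 0.616]
wrist_force: [1.4, -0.8, -0.6]
width: 0.0759
```

Request:
step_arm(increments=[{"jaw": 0, "dx": 1, "dy": -4.8, "dz": 0, "twist": 4}, {"jaw": 0, "dx": 1, "dy": -4.8, "dz": 0, "twist": 4}, {"jaw": 0, "dx": 1.5, "dy": -4.7, "dz": 0, "twist": 2}, {"jaw": 0, "dx": 1.5, "dy": -4.7, "dz": 0, "twist": 0}, {"jaw": 0, "dx": 1.5, "dy": -4.7, "dz": 0, "twist": 0}])

```text
t: 6.65
ee_pos: [0.5776, -0.1265, 0.19]
tcp_rot: [1.898, 1.534, 0.69]
wrist_force: [1.1, 0.3, -0.6]
width: 0.0853
```

Request:
step_arm(increments=[{"jaw": 0, "dx": 0.5, "dy": -3.5, "dz": -2, "twist": 0}, {"jaw": 0, "dx": 0, "dy": -0.6, "dz": -4, "twist": 0}, {"jaw": 0, "dx": 0, "dy": 0, "dz": -4, "twist": 0}, {"jaw": 0, "dx": 0, "dy": 0, "dz": -2, "twist": 0}, {"jaw": 0, "dx": 0, "dy": 0, "dz": 0, "twist": 0}])

```text
t: 7.15
ee_pos: [0.5852, -0.1817, 0.0712]
tcp_rot: [1.589, 1.527, 0.368]
wrist_force: [-0.5, -0.1, 0.7]
width: 0.0855
```

Run:
```python
from h import *
s=env.grab_frame("scene")[...,::-1];t=env.grab_frame("top")[...,::-1]
a=cv2.resize(s[170:270,140:400],(780,300),interpolation=cv2.INTER_CUBIC);b=cv2.resize(t[170:250,155:363],(780,300),interpolation=cv2.INTER_CUBIC)
cv2.imwrite("pics/g3.png",np.vstack([a,b]))
```

```text
(no output)
```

View pics/g3.png

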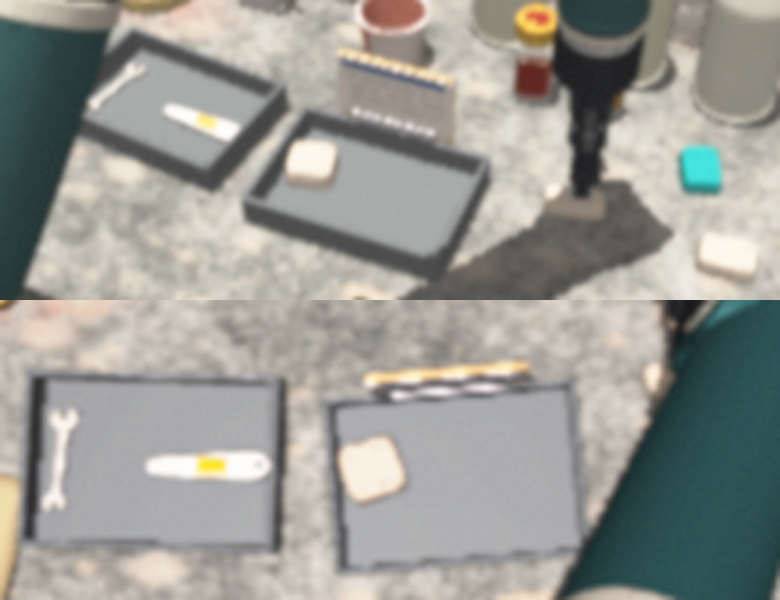

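The scraper lies flat in the tools tray (lower picture (208,465)) and the gripper is over the small blank (upper (575,200)). Lowering.

Request:
step_arm(increments=[{"jaw": 0, "dx": 0, "dy": 0.3, "dz": -2, "twist": 0}, {"jaw": 0, "dx": 0, "dy": 0, "dz": -2, "twist": 0}, {"jaw": 0.3, "dx": 0, "dy": 0, "dz": -0.8, "twist": 0}, {"jaw": 0.4, "dx": 0, "dy": 0, "dz": 0, "twist": 0}])

```text
t: 7.65
ee_pos: [0.5933, -0.1786, 0.0333]
tcp_rot: [1.428, 1.51, 0.211]
wrist_force: [-0.4, 0.9, 1.1]
width: 0.0589
```

Request:
step_arm(increments=[{"jaw": 0.4, "dx": -0.7, "dy": 0.1, "dz": -0.9, "twist": 0}, {"jaw": 0.4, "dx": 0, "dy": 0, "dz": -0.7, "twist": 0}, {"jaw": 0.4, "dx": 0, "dy": 0, "dz": 0, "twist": 0}])

```text
t: 7.95
ee_pos: [0.5878, -0.1777, 0.0196]
tcp_rot: [1.397, 1.505, 0.181]
wrist_force: [0.5, 0.0, -0.1]
width: 0.051
```

Request:
step_arm(increments=[{"jaw": 1, "dx": 0, "dy": 0, "dz": -0.1, "twist": 0}, {"jaw": 1, "dx": 0, "dy": 0, "dz": 0, "twist": 0}, {"jaw": 1, "dx": 0, "dy": 0, "dz": 0, "twist": 0}, {"jaw": 1, "dx": 0, "dy": 0, "dz": 0, "twist": 0}])

```text
t: 8.35
ee_pos: [0.5884, -0.178, 0.0194]
tcp_rot: [1.389, 1.504, 0.173]
wrist_force: [-0.2, 0.1, -1.1]
width: 0.0281
```

Request:
step_arm(increments=[{"jaw": 1, "dx": 0, "dy": 0, "dz": 2, "twist": 0}, {"jaw": 1, "dx": 0, "dy": 0, "dz": 4, "twist": 0}, {"jaw": 1, "dx": -1, "dy": 0, "dz": 4, "twist": 0}])

```text
t: 8.65
ee_pos: [0.5746, -0.1765, 0.1158]
tcp_rot: [1.466, 1.515, 0.25]
wrist_force: [0.1, 0.9, -1.3]
width: 0.0284
```

Request:
step_arm(increments=[{"jaw": 1, "dx": -2.5, "dy": 1, "dz": 0.5, "twist": 8.5}, {"jaw": 1, "dx": -2.5, "dy": 2, "dz": 0, "twist": 8.5}, {"jaw": 1, "dx": -1.5, "dy": 2, "dz": 0, "twist": 8.5}, {"jaw": 1, "dx": -1, "dy": 2.5, "dz": 0, "twist": 8.5}, {"jaw": 1, "dx": 0, "dy": 2.5, "dz": 0, "twist": 8.5}])

```text
t: 9.15
ee_pos: [0.4989, -0.0794, 0.1281]
tcp_rot: [1.301, 1.506, 0.838]
wrist_force: [-0.1, 0.7, -1.0]
width: 0.0279
```

Request:
step_arm(increments=[{"jaw": 1, "dx": 0, "dy": 2.5, "dz": 0, "twist": 8.5}, {"jaw": 1, "dx": 0, "dy": 2, "dz": 0, "twist": 8.5}, {"jaw": 1, "dx": 0, "dy": 1.5, "dz": 0, "twist": 8.5}, {"jaw": 1, "dx": 0, "dy": 1, "dz": 0, "twist": 7}, {"jaw": 1, "dx": 0, "dy": 0, "dz": 0, "twist": 0}])

```text
t: 9.65
ee_pos: [0.4979, -0.0032, 0.1291]
tcp_rot: [1.287, 1.504, 1.409]
wrist_force: [0.2, -0.0, -0.8]
width: 0.0282
```

Request:
step_arm(increments=[{"jaw": 1, "dx": 0, "dy": 0, "dz": -4, "twist": 0}, {"jaw": 1, "dx": 0, "dy": 0, "dz": -3.5, "twist": 0}, {"jaw": 1, "dx": 0, "dy": 0, "dz": -1, "twist": 0}, {"jaw": 1, "dx": 0, "dy": 0, "dz": 0, "twist": 0}])

```text
t: 10.05
ee_pos: [0.5, -0.0059, 0.0437]
tcp_rot: [1.2, 1.505, 1.309]
wrist_force: [0.3, 0.1, -0.8]
width: 0.0276
```

Request:
step_arm(increments=[{"jaw": 1, "dx": 0, "dy": 0, "dz": -1, "twist": 0}, {"jaw": 1, "dx": 0, "dy": 0, "dz": -0.7, "twist": 0}, {"jaw": 1, "dx": 0, "dy": 0, "dz": 0, "twist": 0}])

```text
t: 10.35
ee_pos: [0.5018, -0.0069, 0.0279]
tcp_rot: [1.142, 1.504, 1.248]
wrist_force: [0.6, 0.1, -0.4]
width: 0.0283
```

Request:
step_arm(increments=[{"jaw": 1, "dx": 0, "dy": 0, "dz": -0.2, "twist": 0}, {"jaw": 0.5, "dx": 0, "dy": 0, "dz": 0, "twist": 0}, {"jaw": 0.5, "dx": 0, "dy": 0, "dz": 0, "twist": 0}, {"jaw": 0.5, "dx": 0, "dy": 0, "dz": 2, "twist": 0}, {"jaw": 0.5, "dx": 0, "dy": 0, "dz": 4, "twist": 0}])

```text
t: 10.85
ee_pos: [0.5, -0.0068, 0.0851]
tcp_rot: [1.225, 1.506, 1.33]
wrist_force: [0.5, 0.4, 1.1]
width: 0.0425
```

Request:
step_arm(increments=[{"jaw": 0.3, "dx": 0, "dy": 0, "dz": 4, "twist": 0}, {"jaw": 0, "dx": 0, "dy": -2, "dz": 3, "twist": -8}, {"jaw": 0, "dx": 0, "dy": -3, "dz": 0, "twist": -8.5}, {"jaw": 0, "dx": 0, "dy": -3, "dz": 0, "twist": -8.5}, {"jaw": 0, "dx": 0, "dy": -3, "dz": 0, "twist": -8.5}])

```text
t: 11.35
ee_pos: [0.5042, -0.1152, 0.1663]
tcp_rot: [1.077, 1.493, 0.591]
wrist_force: [0.8, 0.1, -1.1]
width: 0.0853
```

Request:
step_arm(increments=[{"jaw": 0, "dx": 1, "dy": -3, "dz": 0, "twist": -8.5}, {"jaw": 0, "dx": 1.5, "dy": -3, "dz": 0, "twist": -8.5}, {"jaw": 0, "dx": 1.5, "dy": -3, "dz": 0, "twist": -8.5}, {"jaw": 0, "dx": 1.5, "dy": -3, "dz": 0, "twist": -8.5}, {"jaw": 0, "dx": 1, "dy": -3, "dz": 0, "twist": -8.5}])

```text
t: 11.85
ee_pos: [0.5702, -0.2708, 0.1699]
tcp_rot: [1.085, 1.488, -0.151]
wrist_force: [-0.7, -0.6, -0.4]
width: 0.0854
```

Request:
step_arm(increments=[{"jaw": 0, "dx": 1, "dy": -3, "dz": -1, "twist": -7.5}, {"jaw": 0, "dx": 0.5, "dy": -2, "dz": -3, "twist": -7}, {"jaw": 0, "dx": 0, "dy": 0, "dz": -4, "twist": 0}, {"jaw": 0, "dx": 0, "dy": 0, "dz": -2.5, "twist": 0}, {"jaw": 0, "dx": 0, "dy": 0, "dz": 0, "twist": 0}])

```text
t: 12.35
ee_pos: [0.5879, -0.3287, 0.0652]
tcp_rot: [1.052, 1.479, -0.455]
wrist_force: [0.0, 0.4, 0.2]
width: 0.0857
```

Run:
```python
from h import *
s=env.grab_frame("scene")[...,::-1];t=env.grab_frame("top")[...,::-1]
a=cv2.resize(s[190:300,250:430],(720,440),interpolation=cv2.INTER_CUBIC)
cv2.imwrite("pics/g4.png",a)
# small blank in tray, top view
V=cv2.cvtColor(t,cv2.COLOR_BGR2HSV)[...,2];m=(V>205).astype(np.uint8)*255
print("small",rect("top",m,(264,196,306,238),.019)[0])
```

```text
small [502.5  -3.9  29.5  56.6 -80.6]
```

View pics/g4.png

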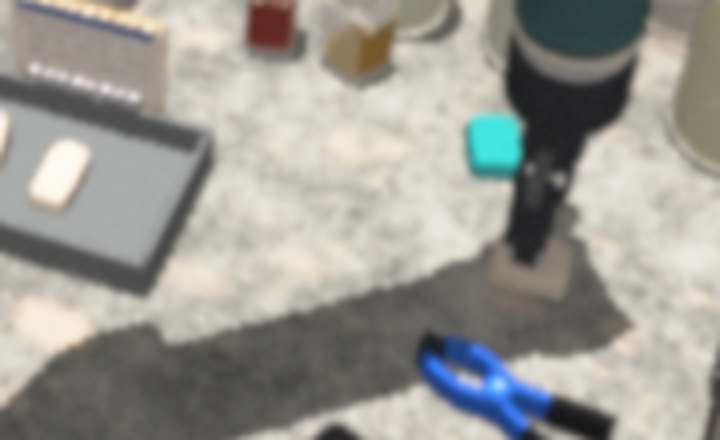

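The small blank lies in the tray at (60,173), measured 29.5 x 56.6 mm at (502,-4), and the gripper is over the large blank at (530,270). Lowering.

Request:
step_arm(increments=[{"jaw": 0, "dx": -0.2, "dy": 0.1, "dz": -1.5, "twist": 0}, {"jaw": 0, "dx": -0.2, "dy": 0, "dz": -1.5, "twist": 0}, {"jaw": 0.2, "dx": -0.2, "dy": 0, "dz": -0.7, "twist": 0}, {"jaw": 0.2, "dx": 0, "dy": 0, "dz": 0, "twist": 0}])

```text
t: 12.85
ee_pos: [0.5863, -0.3287, 0.0341]
tcp_rot: [1.066, 1.465, -0.439]
wrist_force: [0.0, -0.4, -0.1]
width: 0.0685
```

Request:
step_arm(increments=[{"jaw": 0.25, "dx": 0, "dy": 0, "dz": -1, "twist": 0}, {"jaw": 0.25, "dx": 0, "dy": 0, "dz": -0.5, "twist": 0}, {"jaw": 0.25, "dx": 0, "dy": 0, "dz": 0, "twist": 0}])

```text
t: 13.15
ee_pos: [0.5867, -0.3289, 0.0184]
tcp_rot: [1.067, 1.464, -0.438]
wrist_force: [-1.0, 0.0, -0.1]
width: 0.064
```

Request:
step_arm(increments=[{"jaw": 1, "dx": 0, "dy": 0, "dz": 0, "twist": 0}, {"jaw": 1, "dx": 0, "dy": 0, "dz": 0, "twist": 0}, {"jaw": 1, "dx": 0, "dy": 0, "dz": 0, "twist": 0}, {"jaw": 1, "dx": 0, "dy": 0, "dz": 0, "twist": 0}])

```text
t: 13.55
ee_pos: [0.5873, -0.3292, 0.0192]
tcp_rot: [1.067, 1.463, -0.438]
wrist_force: [-0.3, -0.4, -0.7]
width: 0.0382
```

Request:
step_arm(increments=[{"jaw": 1, "dx": 0, "dy": 0, "dz": 2, "twist": 0}, {"jaw": 1, "dx": 0, "dy": 0, "dz": 4, "twist": 0}, {"jaw": 1, "dx": 0, "dy": 1, "dz": 4, "twist": 0}, {"jaw": 1, "dx": 0, "dy": 2, "dz": 2, "twist": 0}])

```text
t: 13.95
ee_pos: [0.5829, -0.3007, 0.1386]
tcp_rot: [1.043, 1.471, -0.467]
wrist_force: [0.9, -0.1, -1.5]
width: 0.0383
```

Request:
step_arm(increments=[{"jaw": 1, "dx": -3, "dy": 3.5, "dz": 0, "twist": 1}, {"jaw": 1, "dx": -2.5, "dy": 4, "dz": 0, "twist": 1}, {"jaw": 1, "dx": -1.5, "dy": 4.5, "dz": 0, "twist": 1}, {"jaw": 1, "dx": -0.5, "dy": 4.5, "dz": 0, "twist": 0}, {"jaw": 1, "dx": 0, "dy": 4, "dz": 0, "twist": 0}])

```text
t: 14.45
ee_pos: [0.5066, -0.0947, 0.1444]
tcp_rot: [1.055, 1.459, -0.408]
wrist_force: [0.6, 0.4, -0.5]
width: 0.0381
```

Request:
step_arm(increments=[{"jaw": 1, "dx": 0, "dy": 2, "dz": 0, "twist": 0}, {"jaw": 1, "dx": 0, "dy": 0, "dz": 0, "twist": 0}])

```text
t: 14.65
ee_pos: [0.506, -0.0671, 0.1445]
tcp_rot: [1.082, 1.46, -0.372]
wrist_force: [0.4, 0.3, -0.2]
width: 0.0381
```

Request:
step_arm(increments=[{"jaw": 1, "dx": -0.3, "dy": 0.5, "dz": -4, "twist": 0}, {"jaw": 1, "dx": -0.2, "dy": 0.2, "dz": -4, "twist": 0}, {"jaw": 1, "dx": -0.1, "dy": 0, "dz": -2.5, "twist": 0}, {"jaw": 1, "dx": 0, "dy": 0, "dz": 0, "twist": 0}])

```text
t: 15.05
ee_pos: [0.5027, -0.0615, 0.0391]
tcp_rot: [1.103, 1.452, -0.35]
wrist_force: [-0.5, -0.3, -1.5]
width: 0.0381
```

Request:
step_arm(increments=[{"jaw": 1, "dx": -0.1, "dy": 0, "dz": -0.9, "twist": 0}, {"jaw": 1, "dx": 0, "dy": 0, "dz": -0.4, "twist": 0}, {"jaw": 1, "dx": 0, "dy": 0, "dz": 0, "twist": 0}])

```text
t: 15.35
ee_pos: [0.5035, -0.0643, 0.0274]
tcp_rot: [1.103, 1.448, -0.354]
wrist_force: [1.0, 0.1, -0.2]
width: 0.038
```

Request:
step_arm(increments=[{"jaw": 0.35, "dx": 0, "dy": 0, "dz": 0, "twist": 0}, {"jaw": 0.35, "dx": 0, "dy": 0, "dz": 0, "twist": 0}, {"jaw": 0.35, "dx": 0, "dy": 0, "dz": 2, "twist": 0}, {"jaw": 0.35, "dx": 0, "dy": 0, "dz": 4, "twist": 0}, {"jaw": 0.2, "dx": 0, "dy": 0, "dz": 4, "twist": 0}])

```text
t: 15.85
ee_pos: [0.5021, -0.0646, 0.129]
tcp_rot: [1.088, 1.452, -0.37]
wrist_force: [1.1, -0.2, 0.5]
width: 0.068
```

Request:
step_arm(increments=[{"jaw": 0, "dx": 0, "dy": -3, "dz": 2, "twist": -4}, {"jaw": 0, "dx": -0.5, "dy": -4.5, "dz": 0, "twist": -4}, {"jaw": 0, "dx": -0.5, "dy": -4.8, "dz": 0, "twist": -4}, {"jaw": 0, "dx": -1, "dy": -4.8, "dz": 0, "twist": -4}, {"jaw": 0, "dx": -1, "dy": -4.8, "dz": 0, "twist": -4}])

```text
t: 16.35
ee_pos: [0.4791, -0.2813, 0.16]
tcp_rot: [1.194, 1.436, -0.606]
wrist_force: [0.4, 0.5, 1.1]
width: 0.0854
```

Request:
step_arm(increments=[{"jaw": 0, "dx": -1, "dy": -4.5, "dz": 0, "twist": 0}, {"jaw": 0, "dx": -1, "dy": -4, "dz": 0, "twist": 0}, {"jaw": 0, "dx": 0, "dy": -1.5, "dz": 0, "twist": 0}, {"jaw": 0, "dx": 0, "dy": 0, "dz": 0, "twist": 0}])

```text
t: 16.75
ee_pos: [0.4556, -0.3931, 0.164]
tcp_rot: [1.177, 1.427, -0.634]
wrist_force: [-0.4, -1.1, 0.1]
width: 0.0856
```

Request:
step_arm(increments=[{"jaw": 0, "dx": -0.1, "dy": 0.2, "dz": -3, "twist": 0}, {"jaw": 0, "dx": -0.1, "dy": 0.2, "dz": -4, "twist": 0}, {"jaw": 0, "dx": -0.1, "dy": 0, "dz": -2.5, "twist": 0}, {"jaw": 0, "dx": 0, "dy": 0, "dz": 0, "twist": 0}])

```text
t: 17.15
ee_pos: [0.4554, -0.3854, 0.0694]
tcp_rot: [1.2, 1.422, -0.607]
wrist_force: [-0.0, 0.5, -0.6]
width: 0.0854
```

Run:
```python
from h import *
s=env.grab_frame("scene")[...,::-1];t=env.grab_frame("top")[...,::-1]
a=cv2.resize(s[190:330,210:430],(790,400*140*790//220//(400*1) if 0 else 500),interpolation=cv2.INTER_CUBIC)
cv2.imwrite("pics/g5.png",a)
V=cv2.cvtColor(t,cv2.COLOR_BGR2HSV)[...,2];m=(V>205).astype(np.uint8)*255
print("small",rect("top",m,(264,196,290,238),.019)[0],"large",rect("top",m,(289,196,308,242),.021)[0])
```

```text
small [503.4  -4.1  29.8  53.8 -88.6] large [506.1 -63.4  36.8  51.5  12.7]
```

View pics/g5.png

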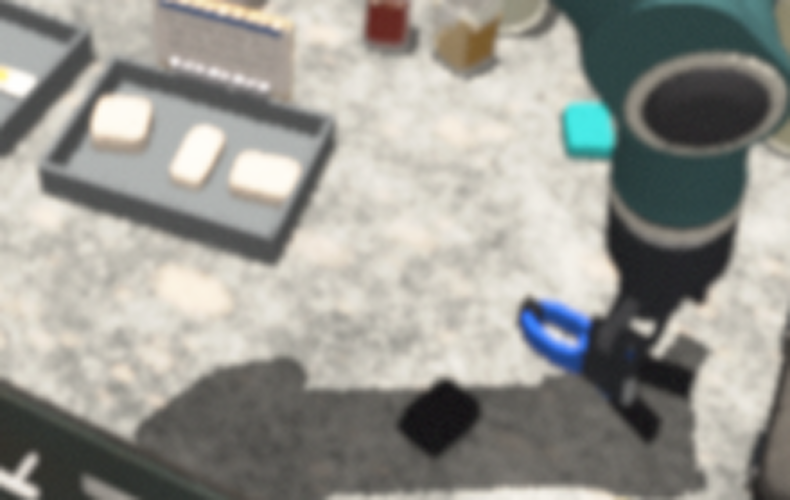

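Both blanks lie in the castings tray at (197,155) and (265,175). The gripper straddles the clamp handles, which end at (690,378) and (648,425). Descending.

Request:
step_arm(increments=[{"jaw": 0, "dx": 0, "dy": -0.2, "dz": -1.5, "twist": 0}, {"jaw": 0, "dx": 0, "dy": -0.1, "dz": -1.5, "twist": 0}, {"jaw": 0, "dx": 0, "dy": 0, "dz": -0.7, "twist": 0}, {"jaw": 0, "dx": 0, "dy": 0, "dz": 0, "twist": 0}])

```text
t: 17.65
ee_pos: [0.4605, -0.3909, 0.0369]
tcp_rot: [1.2, 1.409, -0.604]
wrist_force: [0.6, 0.1, 0.6]
width: 0.0853
```

Request:
step_arm(increments=[{"jaw": 0, "dx": -0.5, "dy": 0.2, "dz": -0.8, "twist": 0}, {"jaw": 0, "dx": -0.1, "dy": 0, "dz": -0.4, "twist": 0}, {"jaw": 0.2, "dx": 0, "dy": 0, "dz": 0, "twist": 0}], squeeze=45)

```text
t: 17.95
ee_pos: [0.4538, -0.3891, 0.024]
tcp_rot: [1.199, 1.409, -0.606]
wrist_force: [-0.4, -0.2, -0.3]
width: 0.0731
```

Request:
step_arm(increments=[{"jaw": 1, "dx": 0, "dy": 0, "dz": 0, "twist": 0}, {"jaw": 1, "dx": 0, "dy": 0, "dz": 0, "twist": 0}, {"jaw": 1, "dx": 0, "dy": 0, "dz": 0, "twist": 0}, {"jaw": 1, "dx": 0, "dy": 0, "dz": 0, "twist": 0}, {"jaw": 1, "dx": 0, "dy": 0, "dz": 0, "twist": 0}])

```text
t: 18.45
ee_pos: [0.4578, -0.3924, 0.0287]
tcp_rot: [1.2, 1.398, -0.606]
wrist_force: [0.4, 0.4, -1.2]
width: 0.0196
```

Request:
step_arm(increments=[{"jaw": 1, "dx": 0, "dy": 0, "dz": 0, "twist": 0}, {"jaw": 1, "dx": 0, "dy": 0, "dz": 0, "twist": 0}])

```text
t: 18.65
ee_pos: [0.4578, -0.3924, 0.0289]
tcp_rot: [1.198, 1.398, -0.607]
wrist_force: [-0.8, -0.4, 0.5]
width: 0.0196
```

The width of 19.6 mm matches the handles at the fully open stop. Lifting, then a look.

Request:
step_arm(increments=[{"jaw": 1, "dx": 0, "dy": 0, "dz": 1.5, "twist": 0}, {"jaw": 1, "dx": 0, "dy": 0, "dz": 3, "twist": 2}, {"jaw": 1, "dx": 0, "dy": 0, "dz": 3, "twist": 3}, {"jaw": 1, "dx": 0, "dy": 0, "dz": 2, "twist": 3}, {"jaw": 1, "dx": 0, "dy": 0, "dz": 0, "twist": 0}])

```text
t: 19.15
ee_pos: [0.4557, -0.3917, 0.1284]
tcp_rot: [1.188, 1.402, -0.474]
wrist_force: [0.6, -0.3, -0.6]
width: 0.0198
```

Run:
```python
from h import *
s=env.grab_frame("scene")[...,::-1];t=env.grab_frame("top")[...,::-1]
a=cv2.resize(s[170:320,320:440],(400,500),interpolation=cv2.INTER_CUBIC);b=cv2.resize(t[170:270,350:430],(400,500),interpolation=cv2.INTER_CUBIC)
cv2.imwrite("pics/g6.png",np.hstack([a,b]))
```

```text
(no output)
```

View pics/g6.png

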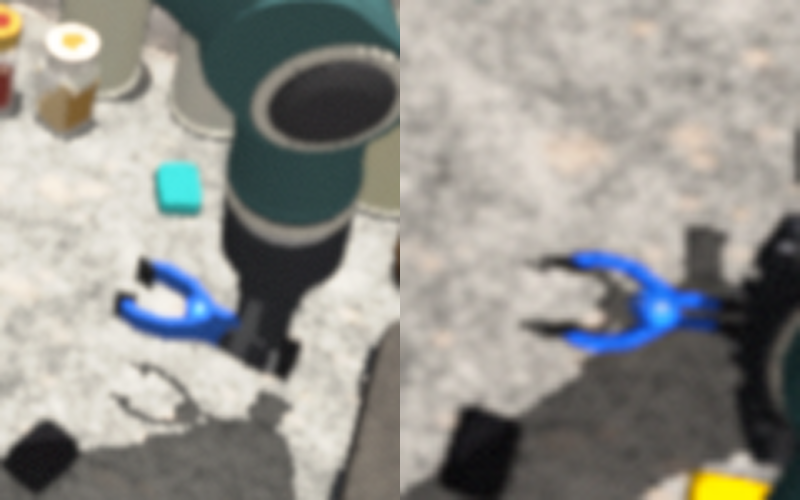

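The clamp is held wide open. In the left (scene) half the tips are at (148,268) and (124,298) with the pivot at (203,310). In the right (top) half the tips are at (530,263) and (528,325) with the pivot at (660,308). I triangulate these and work out the remaining offset.

```bash
cat >> h.py <<'E'
def tri(us,ut):
    def P(n):
        m=env.camera_model(n);F=np.diag([1,-1,-1.])@np.linalg.inv(m["pose"])[:3];return m["intrinsics"]@F
    X=cv2.triangulatePoints(P("scene"),P("top"),np.array(us,float).T.copy(),np.array(ut,float).T.copy());return (X[:3]/X[3]).T
E
python3 - <<'E'
from h import *
us=np.array([(148,268),(124,298),(203,310)])/(10/3)+[320,170]-.3
ut=(np.array([(530,263),(528,325),(660,308)])-[400,0])/5+[350,170]-.4
X=tri(us,ut);print(np.round(X*1000));print("reproj",np.round(proj("scene",X)-us,1).tolist(),np.round(proj("top",X)-ut,1).tolist())
d=X[:2].mean(0)-X[2];print("axis deg",np.degrees(np.arctan2(d[1],d[0])),np.linalg.norm(d))
tcp=env.read_state()["ee_pos"];print("piv-tcp",(X[2]-tcp)*1000,"tips mid-tcp",(X[:2].mean(0)-tcp)*1000)
E
```

```text
[[ 491. -286.  104.]
 [ 455. -282.  106.]
 [ 463. -344.  122.]]
reproj [[-5.0, 0.7], [-4.2, 0.6], [-1.1, 0.2]] [[3.9, -1.9], [3.2, -1.6], [0.8, -0.4]]
axis deg 80.20293101734029 0.06307461461309373
piv-tcp [ 7.95203425 46.34225994 -3.25699468] tips mid-tcp [ 18.26939155 106.09161108 -20.63439912]
```

Request:
step_arm(increments=[{"jaw": 1, "dx": 2.5, "dy": 3, "dz": 0, "twist": 2.5}, {"jaw": 1, "dx": 2.5, "dy": 3, "dz": 0, "twist": 2.5}, {"jaw": 1, "dx": 2.5, "dy": 3, "dz": 0, "twist": 2.5}, {"jaw": 1, "dx": 2.5, "dy": 3, "dz": 0, "twist": 2.5}, {"jaw": 1, "dx": 2, "dy": 3, "dz": 0, "twist": 2}])

```text
t: 19.75
ee_pos: [0.5699, -0.2392, 0.1194]
tcp_rot: [1.174, 1.417, -0.29]
wrist_force: [-0.3, 0.4, -0.5]
width: 0.0198
```

Request:
step_arm(increments=[{"jaw": 1, "dx": 1, "dy": 2, "dz": -1, "twist": 0}, {"jaw": 1, "dx": 0.3, "dy": 0.5, "dz": -1, "twist": 0}, {"jaw": 1, "dx": 0, "dy": 0, "dz": -0.5, "twist": 0}, {"jaw": 1, "dx": 0, "dy": 0, "dz": 0, "twist": 0}])

```text
t: 20.15
ee_pos: [0.5828, -0.2065, 0.0876]
tcp_rot: [1.182, 1.426, -0.275]
wrist_force: [-0.6, -1.1, 0.0]
width: 0.0197
```

Run:
```python
from h import *
s=env.grab_frame("scene")[...,::-1];t=env.grab_frame("top")[...,::-1]
a=cv2.resize(s[160:260,240:350],(440,400),interpolation=cv2.INTER_CUBIC);b=cv2.resize(t[160:240,240:350],(440,320),interpolation=cv2.INTER_CUBIC)
b=cv2.copyMakeBorder(b,0,80,0,0,cv2.BORDER_CONSTANT)
cv2.imwrite("pics/g7.png",np.hstack([a,b])[:,:880][:, :]) if 0 else cv2.imwrite("pics/g7.png",cv2.resize(np.hstack([a,b]),(800,364)))
print(env.read_state()["ee_pos"])
```

```text
[ 0.58316842 -0.20745461  0.08868954]
```

View pics/g7.png

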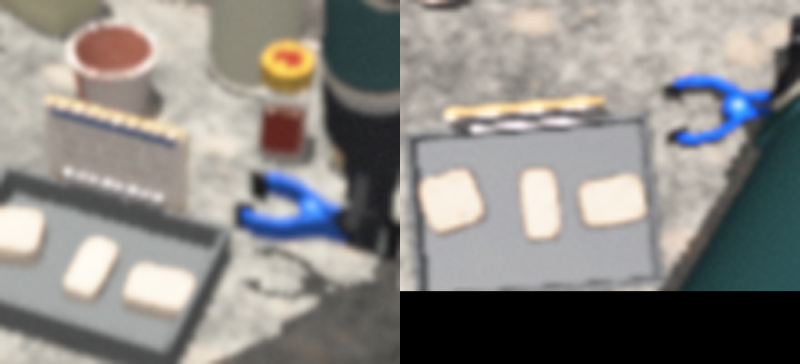

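The clamp is short of the card. In the left (scene) half the tips are at (260,184) and (245,215), the pivot at (313,207) and the board's top right corner at (187,135). In the right (top) half the tips are at (672,91) and (677,139), the pivot at (738,107) and the board corner at (605,99).

Run:
```python
from h import *
k=800/220
us=np.array([(260,184),(245,215),(313,207),(187,135),(47,98)])/k+[240,160]-.4
ut=(np.array([(672,91),(677,139),(738,107),(605,99),(447,112)])-[400,0])/k+[240,160]-.4
X=tri(us,ut);print(np.round(X*1000));print("reproj",np.round(proj("scene",X)-us,1).tolist())
d=X[:2].mean(0)-X[2];print("axis deg",np.degrees(np.arctan2(d[1],d[0])),np.linalg.norm(d)*1000)
b=X[4]-X[3];print("card y dir",np.degrees(np.arctan2(b[1],b[0])),np.linalg.norm(b)*1000)
c=np.array([570.5,9]);a=np.radians(6.2);R=np.array([[np.cos(a),-np.sin(a)],[np.sin(a),np.cos(a)]])
print("card frame",np.round((X[:,:2]*1000-c)@R,1).tolist(),"z",np.round(X[:,2]*1000-78))
print("tcp card",((env.read_state()["ee_pos"][:2]*1000)-c)@R)
```

```text
[[ 591. -108.   76.]
 [ 553. -112.   78.]
 [ 578. -158.   86.]
 [ 577.  -52.  116.]
 [ 565.   67.  114.]]
reproj [[-0.7, 0.1], [-0.8, 0.1], [-0.5, 0.1], [-0.1, 0.0], [-0.3, 0.0]]
axis deg 97.15021510703025 49.215001616590996
card y dir 95.91940264711246 119.88045415424479
card frame [[7.4, -118.1], [-30.7, -118.7], [-10.9, -166.8], [0.1, -61.3], [0.7, 58.6]] z [-2.  0.  8. 38. 36.]
tcp card [ -10.78264034 -216.55674128]
```

Request:
step_arm(increments=[{"jaw": 1, "dx": 0.7, "dy": 0, "dz": 0, "twist": 0}, {"jaw": 1, "dx": 0.4, "dy": 0, "dz": 0, "twist": 0}, {"jaw": 1, "dx": 0, "dy": 0, "dz": 0, "twist": 0}])

```text
t: 20.55
ee_pos: [0.5945, -0.2116, 0.0901]
tcp_rot: [1.175, 1.422, -0.289]
wrist_force: [0.0, -0.6, -0.6]
width: 0.0194
```

Request:
step_arm(increments=[{"jaw": 1, "dx": -0.2, "dy": 2, "dz": 0, "twist": 0}, {"jaw": 1, "dx": -0.2, "dy": 2, "dz": 0, "twist": 0}, {"jaw": 1, "dx": 0, "dy": 0, "dz": 0, "twist": 0}])

```text
t: 20.85
ee_pos: [0.5908, -0.1734, 0.0913]
tcp_rot: [1.17, 1.419, -0.298]
wrist_force: [-1.1, 0.1, -1.1]
width: 0.0193
```

Request:
step_arm(increments=[{"jaw": 1, "dx": -0.25, "dy": 2, "dz": 0, "twist": 0}, {"jaw": 1, "dx": -0.25, "dy": 2, "dz": 0, "twist": 0}, {"jaw": 1, "dx": -0.1, "dy": 0.5, "dz": 0, "twist": 0}, {"jaw": 1, "dx": 0, "dy": 0, "dz": 0, "twist": 0}])

```text
t: 21.25
ee_pos: [0.5857, -0.132, 0.0931]
tcp_rot: [1.156, 1.415, -0.315]
wrist_force: [-0.7, 0.1, -0.7]
width: 0.0197
```

Run:
```python
from h import *
p=env.read_state()
s=env.grab_frame("scene")[...,::-1];t=env.grab_frame("top")[...,::-1]
a=cv2.resize(s[170:250,240:320],(400,400),interpolation=cv2.INTER_CUBIC);b=cv2.resize(t[160:240,250:330],(400,400),interpolation=cv2.INTER_CUBIC)
cv2.imwrite("pics/g8.png",np.hstack([a,b]))
c=np.array([570.5,9]);an=np.radians(6.2);R=np.array([[np.cos(an),-np.sin(an)],[np.sin(an),np.cos(an)]])
print("tcp card",(p["ee_pos"][:2]*1000-c)@R,p["ee_pos"],p["wrist_force"],p["width"],p["joint_vel"].round(3))
V=cv2.cvtColor(t,cv2.COLOR_BGR2HSV)[...,2];m=(V>205).astype(np.uint8)*255
for n,bx,z in(("small",(264,198,290,238),.019),("large",(289,198,308,242),.021),("scraper",(190,198,229,228),.015)):print(n,rect("top",m,bx,z)[0])
```

```text
tcp card [-1.22750506e-01 -1.41796800e+02] [ 0.58569193 -0.13198068  0.09309698] [-0.66497462  0.05276299 -0.74233555] 0.01965692605699823 [ 0.007 -0.001  0.003 -0.006  0.002 -0.003  0.005]
small [502.5  -3.9  29.5  56.6 -80.6]
large [510.2 -47.2  19.   31.7  46.4]
scraper [503.2 199.5  21.   95.8   1.4]
```

View pics/g8.png

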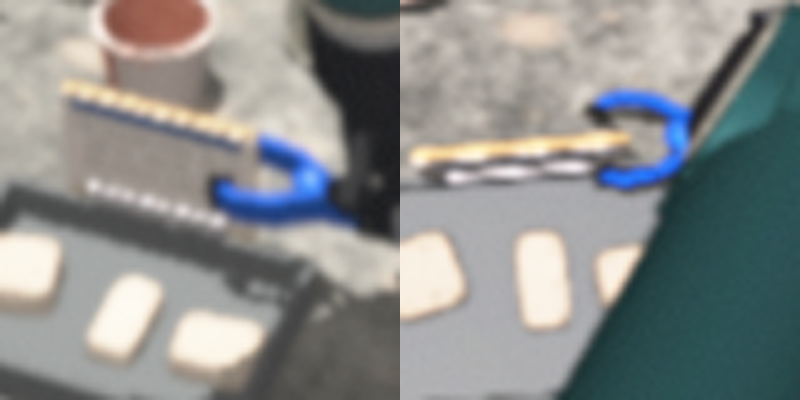

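The jaws are round the edge: left (scene) half, front tip at (220,188) and the rear arm passing behind at (265,148); right (top) half, rear tip at (600,105), front tip at (608,178) and board end at (630,140). I check the numbers.

Run:
```python
from h import *
c=np.array([570.5,9]);a=np.radians(6.2);R=np.array([[np.cos(a),-np.sin(a)],[np.sin(a),np.cos(a)]])
f=lambda p:(np.array(p)-[400,0])/5+[250,160]-.4
X=tri([np.array((220,188))/5+[240,170]-.4],[f((608,178))]);print("front tip",X*1000,(X[:,:2]*1000-c)@R,proj("top",X)-f((608,178)))
Y=ray("top",[f((600,105))],X[0,2]);print("rear tip",(Y[:,:2]*1000-c)@R)
Z=ray("top",[f((630,138))],.118);print("board end",(Z[:,:2]*1000-c)@R)
```

```text
front tip [[556.39583181 -39.81705736  87.24956747]] [[-19.29388315 -47.00828356]] [[-0.06822104  0.04188931]]
rear tip [[ 22.64452781 -46.30348687]]
board end [[ -1.22751722 -59.85895527]]
```

The jaws sit even about the card and the tips are about 13 mm in. I go 6 mm deeper for margin and settle.

Request:
step_arm(increments=[{"jaw": 1, "dx": -0.1, "dy": 0.6, "dz": 0, "twist": 0}, {"jaw": 1, "dx": 0, "dy": 0, "dz": 0, "twist": 0}, {"jaw": 1, "dx": 0, "dy": 0, "dz": 0, "twist": 0}, {"jaw": 1, "dx": 0, "dy": 0, "dz": 0, "twist": 0}])

```text
t: 21.75
ee_pos: [0.5847, -0.1301, 0.0934]
tcp_rot: [1.146, 1.413, -0.33]
wrist_force: [0.0, 0.1, -0.6]
width: 0.0195
```

Run:
```python
from h import *
p=env.read_state();c=np.array([570.5,9]);a=np.radians(6.2);R=np.array([[np.cos(a),-np.sin(a)],[np.sin(a),np.cos(a)]])
print((p["ee_pos"][:2]*1000-c)@R,p["ee_pos"],p["wrist_force"],p["width"])
s=env.grab_frame("scene")[...,::-1]
H,S,V=cv2.split(cv2.cvtColor(s,cv2.COLOR_BGR2HSV))
def cen(m,b):
    x0,y0,x1,y1=b;k=(m[y0:y1,x0:x1]).astype(np.uint8)
    M=cv2.moments(k,True);return M["m00"],x0+M["m10"]/M["m00"],y0+M["m01"]/M["m00"]
o=cv2.imread("pics/scene0.png");Ho,So,Vo=cv2.split(cv2.cvtColor(o,cv2.COLOR_BGR2HSV))
for n,b in(("red",(305,165,333,205)),("ochre",(330,172,355,212)),("cup",(250,160,292,196)),("tape",(170,145,212,178))):
    x0,y0,x1,y1=b;print(n,"changed px",int((cv2.absdiff(s,o).max(2)[y0:y1,x0:x1]>60).sum()),"of",(x1-x0)*(y1-y0))
m=(V>205);print("large blank px (scene)",cen(m,(270,228,302,252)))
```

```text
[  -0.86794296 -139.78259932] [ 0.58473356 -0.13005874  0.09342177] [ 0.0164375   0.06469151 -0.57436001] 0.019457991789300803
red changed px 656 of 1120
ochre changed px 0 of 1000
cup changed px 0 of 1512
tape changed px 0 of 1386
large blank px (scene) (160.0, 281.2875, 236.96875)
```

Request:
step_arm(increments=[{"jaw": 1, "dx": 0, "dy": 0.7, "dz": 0, "twist": 0}, {"jaw": 1, "dx": 0, "dy": 0.2, "dz": 0, "twist": 0}, {"jaw": 1, "dx": 0, "dy": 0.1, "dz": 0, "twist": 0}])

```text
t: 22.1
ee_pos: [0.5847, -0.1197, 0.0934]
tcp_rot: [1.145, 1.413, -0.332]
wrist_force: [0.1, 0.5, -1.9]
width: 0.0195
```

Request:
step_arm(increments=[{"jaw": 1, "dx": 0, "dy": 0, "dz": 0, "twist": 0}, {"jaw": 1, "dx": 0, "dy": 0, "dz": 0, "twist": 0}])

```text
t: 22.3
ee_pos: [0.5848, -0.119, 0.0934]
tcp_rot: [1.146, 1.413, -0.33]
wrist_force: [0.7, 0.0, -0.5]
width: 0.0196
```

Run:
```python
from cell import env
p=env.read_state();print(p["ee_pos"],p["joint_vel"].round(3),p["wrist_force"],p["width"]);print(env.close_job())
```

```text
[ 0.58476284 -0.11899559  0.0933712 ] [-0.002 -0.001 -0.001  0.    -0.001  0.001 -0.001] [ 0.69855665  0.01366028 -0.46015101] 0.019644421793037794
the job is handed in; nothing more can be done
None
```

I handed the job in at about 22 s of the 72 s. Both plaster blanks are in the castings tray and the scraper is in the tools tray. The gripper is holding the clamp wide open round the card's right-hand (-y) edge, one jaw in front and one behind.

**Last checks:**
- **Placing:** the small blank measured 29.5 x 56.6 mm at (502, -4) mm and the scraper 21 x 96 mm at (503, 200) mm, both inside their trays. The large blank measured well once released, at (506, -63) mm. In the last top view the arm partly hid it, so that reading was useless, but the scene camera showed it still in the tray.
- **Clamp:** finger opening was 19.6 mm, which matches the handles at their fully open stop. The arm was still, and the wrist force was under 1 N.
- **Jaw position:** the tips measured about -19 and +23 mm either side of the card and 13 mm in from the edge. I then moved the clamp about 12 mm deeper. The final depth of about 25 mm comes from the arm's reading, because I had used all 12 picture views.
- **Bystanders:** the ochre jar, pink cup and tape are unchanged in the pictures. The arm hid the red jar in the final check, but it looked undisturbed during the approach.

**What disagreed:**
- **Tool tilt:** the tool had tilted by about 9 degrees by the end, mostly before it gripped the clamp. I did not measure the clamp's level directly. I expect it to be within the 0.3 rad limit.
- **Triangulation:** the first one of the jaw tips was off by 5 pixels, so I discarded it. The later ones agreed to within 1 pixel.

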